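# Reset the positioner interlock with its two-button pair

### The job

Reset the welding positioner's interlock: with the fingers, push the yellow shutter on the grey control box all the way back from the robot to its stop, press both green buttons fully in together with the two fingertips and hold them in for three seconds, then let both come out again. Leave the shutter open, do not press the red stop button, and do not pick up or shift anything lying about.

Things in the scene. Friction and masses are not known exactly. Their poses are not given: they have to be found in the camera images.
- control_box: grey box fixed to the table. x points to its back (away from robot), y to its left; origin on the table under the midpoint of the green pair. Spans x -55..100, y -116..56 mm; deck 40 mm high. Button row along y at x = 0: green at y = 30 and -30, red stop at y = -88 mm on a yellow plate. 5 mm wide rails at y = 51 and -56 mm, x -27..93 mm, up to 70 mm height, carry the shutter
- shutter (a joint): yellow wedge shutter over the green pair: 0 = over it (starts 0 to 8 mm), 0.062 = fully back at its stop. Slides along the box's +x at about 2.5 N, stays where left. 104 mm wide, 58 deep; upright front lip 70 to 94 mm above the table, top sloping down to 73 mm at the back. Fully back, its front face is 33 mm behind the button row
- shutter_lip (a point): centre of the front (robot side) face of the shutter's upright lip, 82 mm above the table; moves with the shutter. Push here along the box's +x.
- green_left (a joint): travel of the left green button, 0 = out, 0.008 = fully in (straight down, spring return; 1.5 N starts it, 5 N holds it fully in)
- green_right (a joint): travel of the right green button, as the left one
- green_left_top (a point): centre of the top of the left green cap, 30 mm across, about 64 mm above the table when out; moves with the cap
- green_right_top (a point): the same for the right green cap, 60 mm from the left one
- red_stop (a joint): travel of the red stop button, 0 = out, 0.008 = fully in; same size and height as the green ones; not to be pressed
- hex_nut: plain steel hex nut, 24x27x14 mm, lying loose on the deck of the control box. Bystander; origin at the centre of its underside
- marker: white and yellow paint marker, 17x123x17 mm, lying loose on the table along the front of the control box. Bystander; origin at the centre of its underside
- soapstone: white soapstone stick, 12x105x9 mm, lying loose on the table behind the control box. Bystander; origin at the centre of its underside
- paste_tin: white and blue round tin, 69 mm across, 44 mm tall, loose at the right of the table. Bystander; origin at the centre of its underside
- magnet_square: red magnetic square, 74x90x22 mm, lying loose at the right of the table. Bystander; origin at the centre of its underside

How it is judged:
By the outcome, as a careful person would: the job done as asked, in the order asked, and still so for the second after the job is handed in, with the robot touching nothing.
It also fails if it takes over 48 s, if anything falls off the work surface, if the arm or the gripper's body presses on something with over 40 N, if the wrist force passes 120 N, or if a joint passes its speed limit or range.

### The arm

A 7-joint arm with a two-finger parallel gripper is mounted at the origin on a cart in front of the work surface, level with it; the furniture and walls round the work are solid. World frame = base frame: x ahead of the robot, y to its left, z up, the work surface at z = 0. Lengths are in m, angles in rad, forces in N, time in s.
With the tool pointing down it reaches from about 0.425 to 0.925 m from the base axis. Payload 6.8 kg.
Tool frame: the origin (TCP) lies midway between the tips of the shut fingers; the grasp point (between the pads) lies 19 mm behind it; y points along the fingers, z is the direction in which the jaws open and shut, and the axes are right-handed (so a half turn about y gives the same grasp; the last joint's range is limited). The gripper opens to 85 mm and grips with 20 to 120 N. Pads are 22 mm wide; open, the fingers measure 114 mm over their backs; the gripper's body (76 mm by 85 mm) begins 54 mm behind the grasp point. The pads swing forward as they close: fully open they stand 13 mm farther back than shut.
Start: joints at [-1.391, 0.477, 0.022, 1.555, -0.011, 1.109, -0.083], TCP at [0.192, 0.647, 0.207] pointing down, gripper open.
Joint ranges: [-2.96, 2.96], [-0.34, 2.1], [-1.41, 1.46], [0.24, 2.44], [-1.37, 4.51], [0.17, 1.92], [-2.96, 2.96]. Speed limits (rad/s): [2.39, 2.39, 3.14, 3.14, 3.14, 3.14, 3.14].

### API

Orientations are given as a rotation vector (axis times angle).
In Python, from bench import r gives the robot as it stands.
- The arm moves only by the tool send_rows, never from a script. Its argument "rows" is text: rows parted by semicolons, each of 6 numbers parted by spaces: the shift along the world's x, y, z in m, then the turn, a rotation vector about the world's x, y, z in rad. A call has 1 to 20 rows; each row shifts and turns the commanded pose from where the row before left it; what a row does not reach is not made up. A row lasts 1/10 s, in which the tool goes at most 50 mm and 8.59 degrees, less where a joint would pass 70% of its speed; a pose out of reach is approached as far as the arm can. A call is refused whole if a number of a shift passes 0.05 or a number of a turn 0.15, either way. A call with a gripper value outside its range is refused whole. "grip" is the finger opening in m, from 0 to 0.0854, set as the call begins (left out, the last holds). The fingers move at their own pace and stop on an object; "grip_force" is the grip in N (left out, the last holds). Time passes only in rows, so rows that do not move let the fingers close. It gives the time, the measured TCP pose, the force and the opening at its end, in the units of the state.
- r.get_obs(): the state, without advancing time (a new reading comes with each control period).
- r.grab_frame(name): name is "scene" or "top" or "wrist"; returns a dict with "pixels" (420x560x3 uint8, red, green, blue), "intrinsics" (3x3 intrinsics, pixels), "position" and "orientation" of the camera in the world. Camera axes: x right, y up, looking along -z (the intrinsics and any distortion apply to the point x, -y, -z); pixel columns grow to the right and rows downward; lengths in m; the calibration is good to about 2 mm. A picture is of the moment at which its call begins. There is no depth.
- r.hand_in(): hands the job in, once; it reports no verdict.
The state is a dict: "clock": time; "joints": joint angles; "qvel": joint speeds; "tau": joint torques, N m; "tcp_pos": TCP position; "orientation": TCP orientation; "contact_force": force on the tool from outside, world axes, zero at the start; "moment": the same for the moment, N m; "grip_width": finger opening in m.
Only numpy, scipy, OpenCV 4.12 (cv2) and the standard library are available. Lean on these libraries where they do the work, as an engineer would, in place of code of your own. Each camera call takes 0.05 s, during which the arm holds its last target.

## Working session

There is one attempt and no reset: what is moved stays moved. The work goes in short steps, Python scripts to look and compute and a tool call to move; the robot and the scene stay as the last step left them, time stands still between calls to the robot, and variables do not carry over. Pictures are saved under pics/ and viewed, and the job is handed in when it is done.

Besides the shell and the picture viewer there is one more tool, called after ">>>" as name(argument=value, ...) on one line, values as JSON. send_rows: Moves the arm, as the interface text tells. Its arguments: {"type":"object","properties":{"rows":{"type":"string"},"grip":{"type":"number"},"grip_force":{"type":"number"}},"required":["rows"]}

```bash
ls; mkdir -p pics
cat > h.py <<'E'
import numpy as np, cv2, json
from bench import r
from scipy.spatial.transform import Rotation as R
np.set_printoptions(precision=4,suppress=True)
def rot(o):
    o=np.array(o,float)
    if o.shape==(3,3): return o
    return R.from_rotvec(o).as_matrix() if o.size==3 else R.from_quat(o).as_matrix()
def snap(cam,name):
    f=r.grab_frame(cam); cv2.imwrite(f'pics/{name}.png',f['pixels'][:,:,::-1])
    json.dump({k:np.array(f[k]).tolist() for k in f if k!='pixels'},open(f'pics/{name}.json','w'))
    print({k:f[k] for k in f if k!='pixels'})
def load(name):
    d=json.load(open(f'pics/{name}.json')); return np.array(d['intrinsics']),np.array(d['position']),rot(d['orientation']),d
def ray(name,u,v):
    K,p,M,_=load(name); a=np.linalg.inv(K)@[u,v,1]; d=M@np.array([a[0],-a[1],-a[2]]); return p,d/np.linalg.norm(d)
def atz(name,u,v,z):
    p,d=ray(name,u,v); return p+d*(z-p[2])/d[2]
def tri(obs):
    A=np.zeros((3,3));b=np.zeros(3)
    for o in obs:
        p,d=ray(*o);P=np.eye(3)-np.outer(d,d);A+=P;b+=P@p
    x=np.linalg.solve(A,b)
    return x,[np.linalg.norm((np.eye(3)-np.outer(ray(*o)[1],ray(*o)[1]))@(x-ray(*o)[0])) for o in obs]
def proj(name,X):
    K,p,M,_=load(name); c=M.T@(np.array(X)-p); q=K@np.array([c[0],-c[1],-c[2]]); return q[:2]/q[2]
def crop(name,x0,y0,x1,y1,s,out):
    im=cv2.imread(f'pics/{name}.png')[y0:y1,x0:x1]; cv2.imwrite(f'pics/{out}.png',cv2.resize(im,None,fx=s,fy=s,interpolation=cv2.INTER_CUBIC))
E
python3 - <<'E'
from h import *
for c in('scene','top','wrist'): snap(c,c+'0')
print(r.get_obs())
E
```

```text
pics
{'intrinsics': array([[432.9975,   0.    , 282.4143],
       [  0.    , 432.9975, 207.6785],
       [  0.    ,   0.    ,   1.    ]]), 'position': array([1.2481, 0.5052, 0.4989]), 'orientation': array([0.5741, 1.2421, 1.9914])}
{'intrinsics': array([[403.6516,   0.    , 286.0257],
       [  0.    , 403.6516, 214.3841],
       [  0.    ,   0.    ,   1.    ]]), 'position': array([ 0.4284, -0.0592,  0.9363]), 'orientation': array([ 0.145 , -0.1323, -1.568 ])}
{'intrinsics': array([[369.4171,   0.    , 283.2487],
       [  0.    , 369.4171, 207.9058],
       [  0.    ,   0.    ,   1.    ]]), 'position': array([0.1141, 0.6702, 0.3728]), 'orientation': array([-0.2789, -0.2051,  1.2715])}
{'clock': 0.15, 'joints': array([-1.3911,  0.4776,  0.0223,  1.5562, -0.0115,  1.1093, -0.0831]), 'qvel': array([-0.0007, -0.0023, -0.0003, -0.0034, -0.0005, -0.0028,  0.0001]), 'tau': array([  0.0028, -59.6926,   1.6102, -28.1488,   0.0126,   0.0066,
         0.    ]), 'tcp_pos': array([0.1915, 0.6468, 0.2062]), 'orientation': array([-1.5603,  0.226 , -0.2258]), 'contact_force': array([-0.9152,  0.7592, -0.9358]), 'moment': array([-0.0498,  0.0088, -0.0647]), 'grip_width': 0.08559990547940027}
```

View pics/scene0.png

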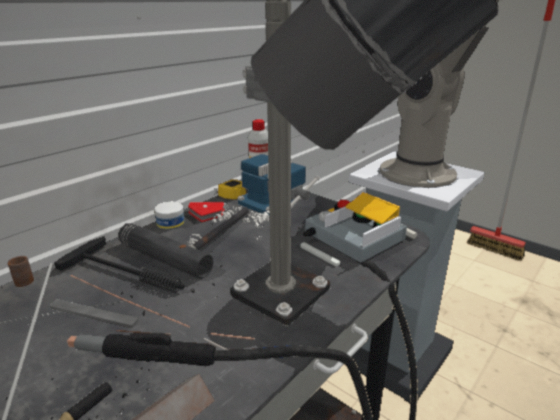

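View pics/top0.png

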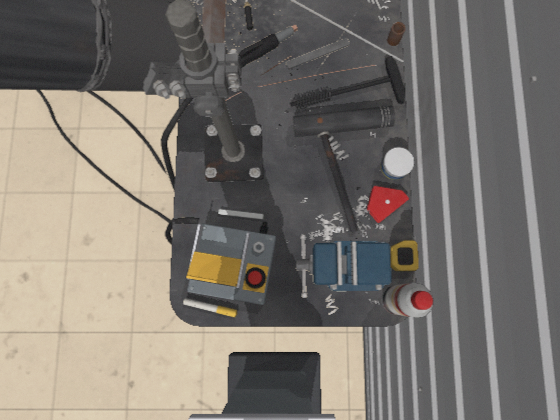

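View pics/wrist0.png

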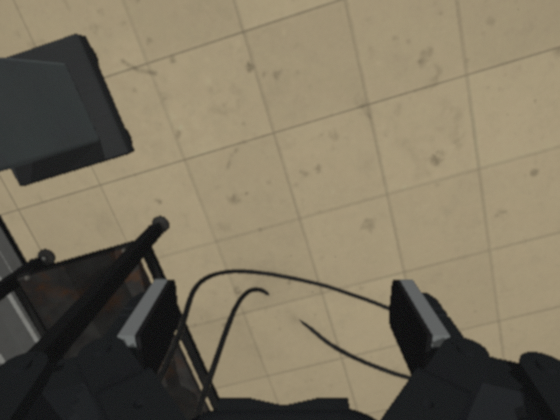

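Run:
```python
from h import *
crop('top0',165,200,285,325,6,'t0c'); crop('scene0',290,170,440,270,5,'s0c')
```

```text
(no output)
```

View pics/t0c.png

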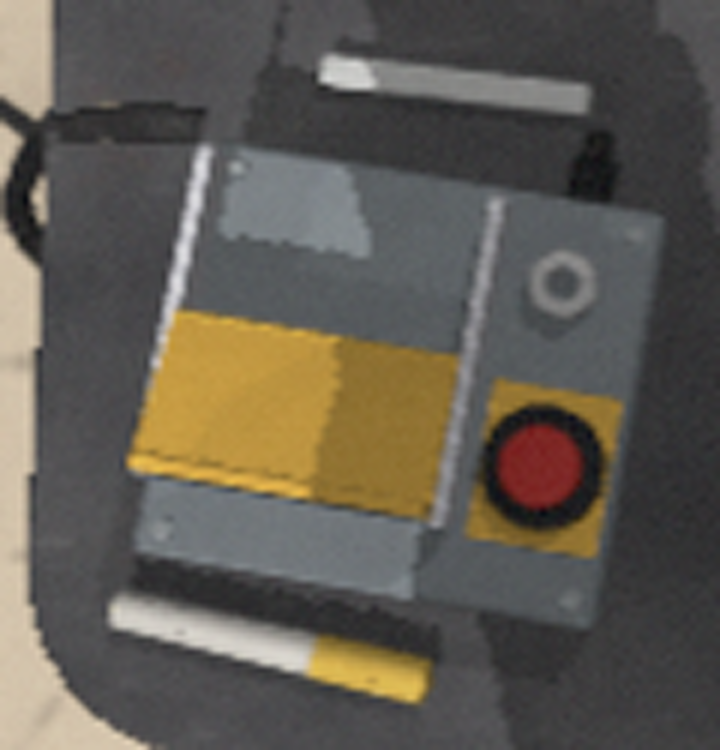

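View pics/s0c.png

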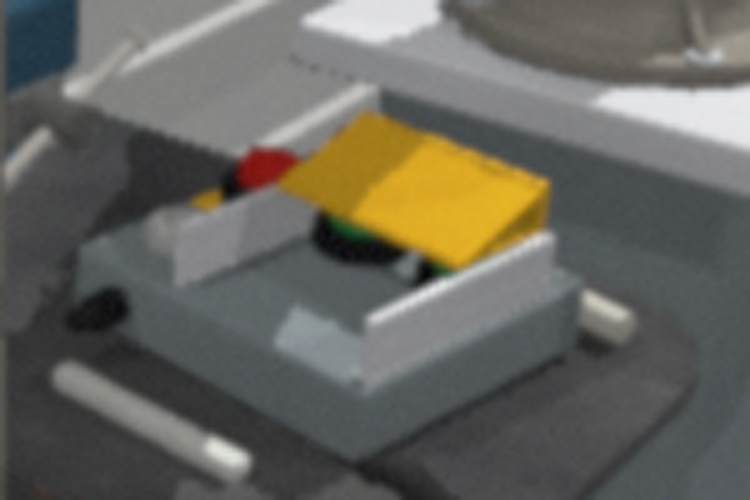

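```bash
cat > fit.py <<'E'
from h import *
from scipy.optimize import least_squares
T=lambda u,v:(165+(u+.5)/6-.5,200+(v+.5)/6-.5)
S=lambda u,v:(290+(u+.5)/5-.5,170+(v+.5)/5-.5)
obs=[('top0',T(133,553),(-55,56,40)),('top0',T(663,217),(100,-116,40)),('top0',T(595,629),(-55,-116,40)),
('top0',T(437,526),(-27,-56,70)),('top0',T(497,199),(93,-56,70)),('top0',T(204,147),(93,51,70)),('top0',T(540,467),(0,-88,64)),
('scene0',S(368,318),(93,51,70)),('scene0',S(552,238),(-27,51,70)),('scene0',S(178,248),(93,-56,70)),('scene0',S(375,88),(-27,-56,70)),('scene0',S(82,247),(100,-116,40)),('scene0',S(355,460),(100,56,0))]
def W(p,b):
    b=np.array(b)/1000.;c,s=np.cos(p[2]),np.sin(p[2]); return np.array([p[0]+c*b[0]-s*b[1],p[1]+s*b[0]+c*b[1],b[2]+(p[3] if len(p)>3 else 0)])
def F(p,sel=''): return np.concatenate([proj(n,W(p,b))-np.array(uv) for n,uv,b in obs if n.startswith(sel)])
if __name__=='__main__':
    for sel in('','top','scene'):
        s=least_squares(F,[.4,.05,0],args=(sel,)); print(sel,s.x,np.degrees(s.x[2])); print(s.fun.reshape(-1,2))
    s=least_squares(F,[.4,.05,0,0]); print(s.x)
    for u,v in((130,465),(435,517)): print(atz('top0',*T(u,v),.094))
    # mast
E
python3 fit.py
```

```text
[ 0.4612  0.1012 -0.1653] -9.469198164358035
[[-0.2129  0.4424]
 [ 0.9433 -0.3865]
 [ 0.2844  0.9924]
 [ 0.0841  0.6677]
 [ 0.2982 -0.4189]
 [ 0.7599  0.3127]
 [ 0.308   0.311 ]
 [ 1.063  -0.2902]
 [ 0.4659 -1.6774]
 [ 1.2182 -4.7557]
 [-2.0161 12.3776]
 [-0.9126 -1.1213]
 [ 0.4578  2.8075]]
top [ 0.4617  0.1019 -0.1626] -9.313714898852245
[[-0.4862  0.2991]
 [ 0.5196 -0.7578]
 [ 0.0409  0.6298]
 [-0.211   0.3697]
 [-0.1391 -0.7267]
 [ 0.3049  0.1377]
 [-0.0127 -0.0287]]
scene [ 0.4574  0.0987 -0.168 ] -9.622879732133413
[[ 0.8226 -1.4203]
 [ 0.2052 -2.5965]
 [ 1.2555 -5.7549]
 [-2.0304 11.5539]
 [-0.7388 -2.1084]
 [ 0.2273  1.5587]]
[ 0.4618  0.1014 -0.1654  0.0029]
[0.4476 0.1539 0.094 ]
[0.4299 0.0483 0.094 ]
```

```bash
sed -i "s/('scene0',S(178,248),(93,-56,70)),('scene0',S(375,88),(-27,-56,70)),//" fit.py; python3 fit.py
python3 - <<'E'
from h import *
for n,X in(('top0',[.46,.10,.064]),):
  pass
# mast positions on table
for u,v in((208,130),(252,130),(254,178),(206,180),(226,112)): print(atz('top0',u,v,0))
E
```

```text
[ 0.462   0.1017 -0.1685] -9.656054889070145
[[-0.4622  0.0013]
 [ 0.8629 -0.5242]
 [-0.0269  0.8065]
 [-0.1735  0.3929]
 [ 0.2231 -0.6511]
 [ 0.7225 -0.0741]
 [ 0.0829  0.0961]
 [ 0.8919 -0.1146]
 [ 0.4816 -1.4637]
 [-0.9332 -1.0507]
 [ 0.2752  2.9994]]
top [ 0.4617  0.1019 -0.1626] -9.313714898852245
[[-0.4862  0.2991]
 [ 0.5196 -0.7578]
 [ 0.0409  0.6298]
 [-0.211   0.3697]
 [-0.1391 -0.7267]
 [ 0.3049  0.1377]
 [-0.0127 -0.0287]]
scene [ 0.461   0.1015 -0.1826] -10.464474724710332
[[ 0.335  -0.4633]
 [ 0.5572 -1.4887]
 [-0.6149 -1.6492]
 [-0.3217  2.6061]]
[ 0.462   0.1017 -0.1685  0.0001]
[0.4476 0.1539 0.094 ]
[0.4299 0.0483 0.094 ]
[0.8061 0.1394 0.    ]
[0.8057 0.0314 0.    ]
[0.6843 0.0249 0.    ]
[0.6797 0.14   0.    ]
[0.8529 0.0964 0.    ]
```

Run:
```python
from h import *
for a in((330,148),(255,62)):
  for b in((105,85),(100,2),(108,45)): print(a,b,*tri([('scene0',*a),('top0',*b)]))
print(tri([('scene0',250,85),('top0',160,80)]))
for z in(.2,.3,.4,.5,.6,.7): print(z,atz('top0',105,85,z),atz('top0',1,90,z),atz('top0',155,90,z), atz('top0',185,10,z))
for i in range(3): pass
print(proj('scene0',[.192,.647,.3]),proj('scene0',[.745,.085,.4]),proj('top0',[.745,.085,.4]),proj('top0',[.745,.085,.6]))
```

```text
(330, 148) (105, 85) [0.7715 0.2193 0.3205] [np.float64(0.02917251652520475), np.float64(0.029172516525204768)]
(330, 148) (100, 2) [0.8812 0.2519 0.3533] [np.float64(0.005176714540499348), np.float64(0.005176714540499414)]
(330, 148) (108, 45) [0.8243 0.2306 0.3343] [np.float64(0.008872738132989158), np.float64(0.00887273813298912)]
(255, 62) (105, 85) [0.7581 0.1405 0.4186] [np.float64(0.07762391975993573), np.float64(0.07762391975993571)]
(255, 62) (100, 2) [0.8576 0.1831 0.427 ] [np.float64(0.03965835846008256), np.float64(0.03965835846008273)]
(255, 62) (108, 45) [0.8053 0.1567 0.4206] [np.float64(0.05673021407073191), np.float64(0.05673021407073186)]
(array([0.7688, 0.0998, 0.3799]), [np.float64(0.04917452549251768), np.float64(0.04917452549251776)])
0.2 [0.82   0.3036 0.2   ] [0.8105 0.5088 0.2   ] [0.8089 0.2041 0.2   ] [0.9842 0.1525 0.2   ]
0.3 [0.7668 0.2544 0.3   ] [0.7586 0.4317 0.3   ] [0.7572 0.1683 0.3   ] [0.9087 0.1238 0.3   ]
0.4 [0.7137 0.2051 0.4   ] [0.7067 0.3545 0.4   ] [0.7056 0.1326 0.4   ] [0.8333 0.095  0.4   ]
0.5 [0.6605 0.1558 0.5   ] [0.6548 0.2774 0.5   ] [0.6539 0.0968 0.5   ] [0.7578 0.0663 0.5   ]
0.6 [0.6073 0.1065 0.6   ] [0.6029 0.2002 0.6   ] [0.6022 0.061  0.6   ] [0.6823 0.0375 0.6   ]
0.7 [0.5541 0.0572 0.7   ] [0.551  0.1231 0.7   ] [0.5505 0.0253 0.7   ] [0.6068 0.0087 0.7   ]
[755.4446 128.608 ] [287.3395  71.3523] [189.2802  64.5112] [138.4639 -48.1348]
```

```bash
cat > st.py <<'E'
from h import *
B=np.array([.462,.1017]);yaw=-.167
def boxf(p): 
    d=np.array(p[:2])-B;c,s=np.cos(yaw),np.sin(yaw); return np.array([c*d[0]+s*d[1],-s*d[0]+c*d[1],p[2]])
def wor(b):
    c,s=np.cos(yaw),np.sin(yaw); return np.array([B[0]+c*b[0]-s*b[1],B[1]+s*b[0]+c*b[1],b[2]])
def st(sgn=None):
    o=r.get_obs(); M=rot(o['orientation']); 
    print('t',o['clock'],'tcp',o['tcp_pos'],'box',boxf(o['tcp_pos']),'F',o['contact_force'],'g',o['grip_width'],'q',o['joints']); print(M)
    for s in (1,-1):
        z=s*np.array([-np.sin(yaw),np.cos(yaw),0]);y=np.array([0,0,-1.]);x=np.cross(y,z)
        D=np.column_stack([x,y,z])
        print('turn',s,R.from_matrix(D@M.T).as_rotvec())
    return o
E
python3 - <<'E'
from st import *
st(); print(wor([-.048,0,.2]),wor([-.048,0,.076]),wor([0,0,.076]))
E
```

```text
t 0.15 tcp [0.1915 0.6468 0.2062] box [-0.3574  0.4926  0.2062] F [-0.9152  0.7592 -0.9358] g 0.08559990547940027 q [-1.3911  0.4776  0.0223  1.5562 -0.0115  1.1093 -0.0831]
[[ 0.9589 -0.0003  0.2838]
 [-0.2838 -0.0013  0.9589]
 [ 0.0001 -1.     -0.0013]]
turn 1 [ 0.0013 -0.0002  0.1208]
turn -1 [-0.0003 -0.002  -3.0208]
[0.4147 0.1097 0.2   ] [0.4147 0.1097 0.076 ] [0.462  0.1017 0.076 ]
```

>>> send_rows(rows="0.011 -0.027 0 0 0 0.006;0.011 -0.027 0 0 0 0.006;0.011 -0.027 0 0 0 0.006;0.011 -0.027 0 0 0 0.006;0.011 -0.027 0 0 0 0.006;0.011 -0.027 0 0 0 0.006;0.011 -0.027 0 0 0 0.006;0.011 -0.027 0 0 0 0.006;0.011 -0.027 0 0 0 0.006;0.011 -0.027 0 0 0 0.006;0.011 -0.027 0 0 0 0.006;0.011 -0.027 0 0 0 0.006", grip=0.046)

```text
clock: 1.35
tcp_pos: [0.3238, 0.3219, 0.2068]
orientation: [-1.564, 0.169, -0.169]
contact_force: [-0.2, -0.4, 0.1]
grip_width: 0.0461
```

Run:
```python
from st import *
st()
```

```text
t 1.35 tcp [0.3238 0.3219 0.2068] box [-0.1729  0.1942  0.2068] F [-0.1702 -0.3501  0.1416] g 0.04605199948335152 q [-1.0328  0.1115  0.123   2.0625 -0.0166  0.9686  0.4541]
[[ 0.9768 -0.0001  0.2139]
 [-0.2139 -0.0001  0.9768]
 [-0.0001 -1.     -0.0001]]
turn 1 [ 0.0001 -0.0001  0.0486]
turn -1 [-0.0002 -0.0002 -3.093 ]
```

>>> send_rows(rows="0.0114 -0.0265 0 0 0 0.006;0.0114 -0.0265 0 0 0 0.006;0.0114 -0.0265 0 0 0 0.006;0.0114 -0.0265 0 0 0 0.006;0.0114 -0.0265 0 0 0 0.006;0.0114 -0.0265 0 0 0 0.006;0.0114 -0.0265 0 0 0 0.006;0.0114 -0.0265 0 0 0 0.006;0 0 0 0 0 0;0 0 0 0 0 0")

```text
clock: 2.35
tcp_pos: [0.4147, 0.111, 0.2068]
orientation: [-1.567, 0.133, -0.133]
contact_force: [0.3, 0.5, -0.3]
grip_width: 0.0463
```

Run:
```python
from st import *
st()
for c in('scene','top','wrist'): snap(c,c+'1')
crop('top1',165,200,285,325,6,'t1c'); crop('scene1',290,130,440,270,5,'s1c')
```

```text
t 2.35 tcp [0.4147 0.111  0.2068] box [-0.0482  0.0013  0.2068] F [ 0.2655  0.4591 -0.331 ] g 0.04626191608596508 q [-0.7353  0.0549  0.345   2.1285 -0.023   0.9618  1.0237]
[[ 0.9857 -0.0003  0.1686]
 [-0.1686  0.0001  0.9857]
 [-0.0003 -1.      0.0001]]
turn 1 [-0.0001 -0.0003  0.0024]
turn -1 [-0.0005  0.0002 -3.1392]
{'intrinsics': array([[432.9975,   0.    , 282.4143],
       [  0.    , 432.9975, 207.6785],
       [  0.    ,   0.    ,   1.    ]]), 'position': array([1.2481, 0.5052, 0.4989]), 'orientation': array([0.5741, 1.2421, 1.9914])}
{'intrinsics': array([[403.6516,   0.    , 286.0257],
       [  0.    , 403.6516, 214.3841],
       [  0.    ,   0.    ,   1.    ]]), 'position': array([ 0.4284, -0.0592,  0.9363]), 'orientation': array([ 0.145 , -0.1323, -1.568 ])}
{'intrinsics': array([[369.4171,   0.    , 283.2487],
       [  0.    , 369.4171, 207.9058],
       [  0.    ,   0.    ,   1.    ]]), 'position': array([0.3348, 0.1257, 0.3736]), 'orientation': array([-0.268 , -0.2258,  1.3912])}
```

View pics/wrist1.png

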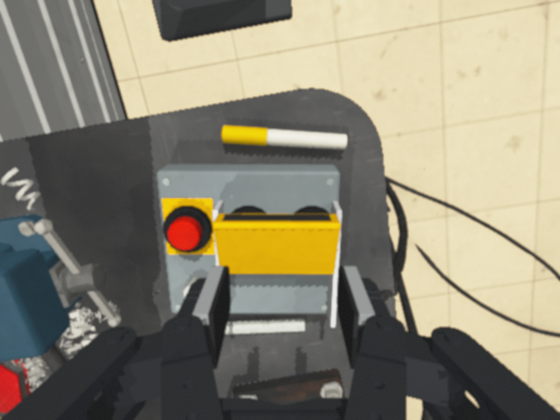

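View pics/s1c.png

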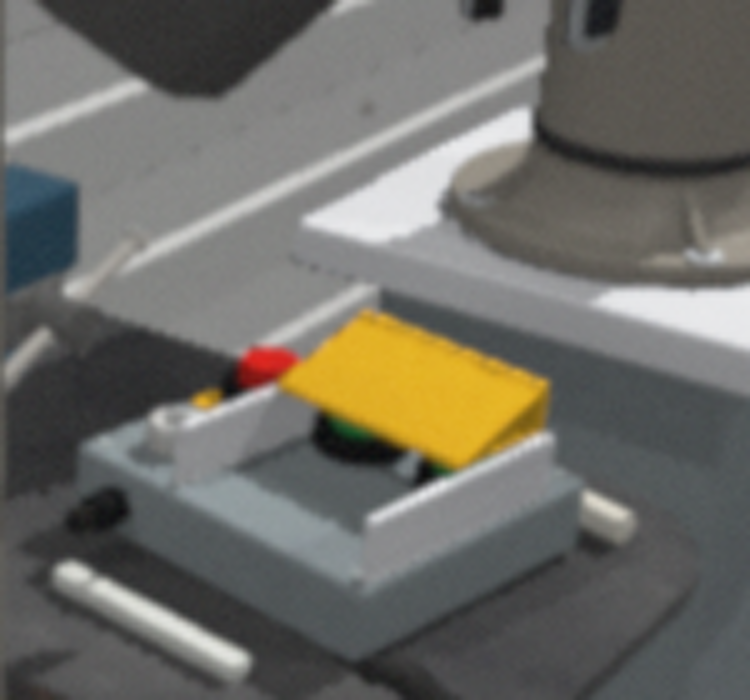

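View pics/top1.png

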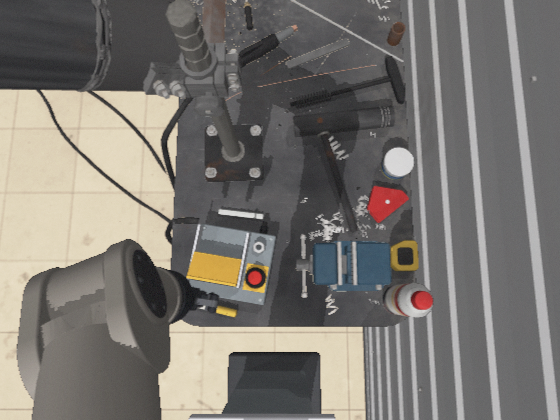

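Run:
```python
from st import *
crop('wrist1',150,150,360,340,3.5,'w1c')
crop('top1',165,200,285,325,6,'t1c')
```

```text
(no output)
```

View pics/w1c.png

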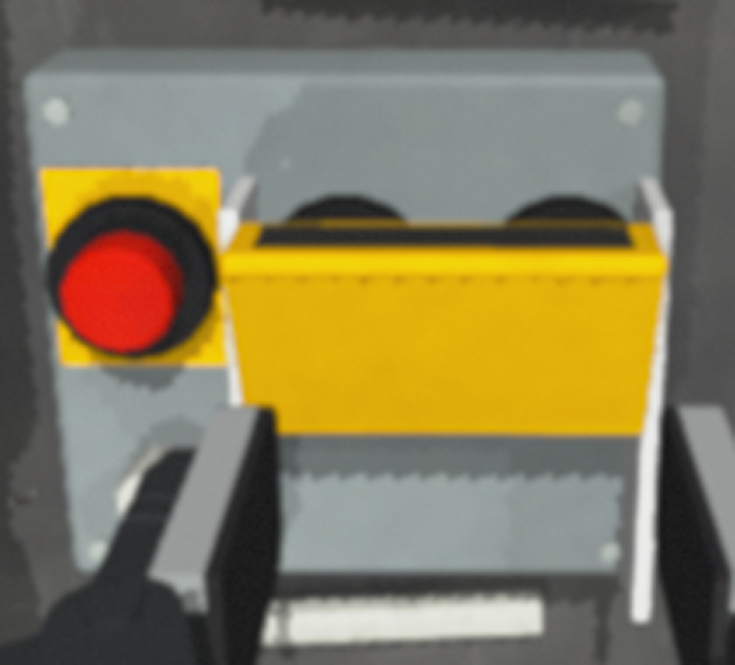

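View pics/t1c.png

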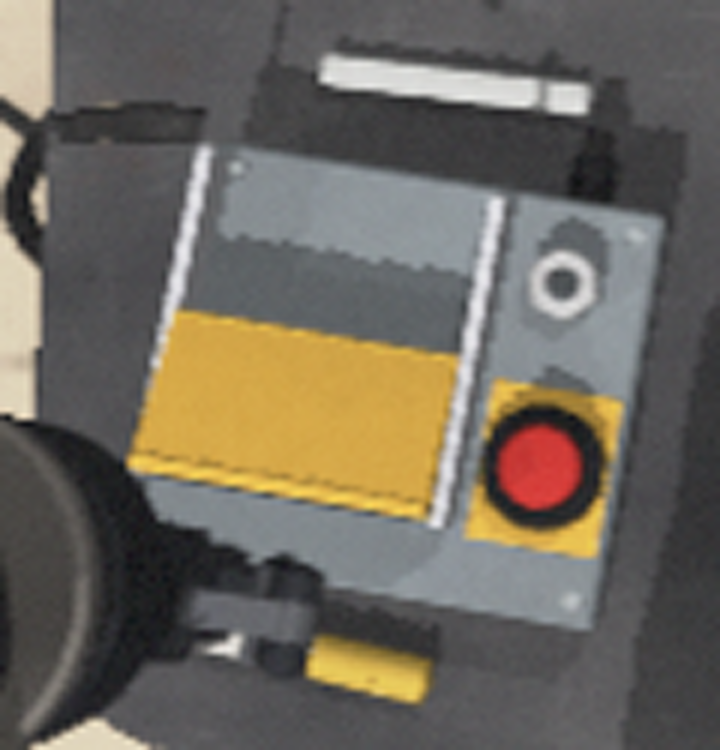

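```bash
cat > fit2.py <<'E'
from fit import *; import fit
Wc=lambda u,v:(150+(u+.5)/3.5-.5,150+(v+.5)/3.5-.5)
ws=[(Wc(661,80),(-55,56,40)),(Wc(27,80),(-55,-116,40)),(Wc(77,572),(100,-116,40)),(Wc(120,293),(0,-88,64)),(Wc(640,620),(93,51,70)),(Wc(667,215),(-27,51,70)),(Wc(228,215),(-27,-56,70))]
n0=len(obs)
for uv,b in ws: obs.append(('wrist1',uv,b))
for sel in('','wrist'):
    s=least_squares(F,[.4,.05,0],args=(sel,),loss='soft_l1'); print(sel,s.x); print(s.fun.reshape(-1,2))
from st import boxf
print('red',tri([('wrist1',*Wc(120,293)),('top0',*T(540,467))]))
for a,b in(((668,252),(130,463)),((222,252),(430,515))):
    x=tri([('wrist1',*Wc(*a)),('top0',*T(*b))]); print('lip',x,boxf(x[0]))
E
python3 fit2.py
```

```text
[ 0.4632  0.1017 -0.171 ]
[[-0.5111 -0.6488]
 [ 0.9265 -0.9298]
 [-0.1327  0.3455]
 [-0.2314 -0.1413]
 [ 0.2987 -1.1376]
 [ 0.8329 -0.6751]
 [ 0.0457 -0.3879]
 [ 0.4669  0.1001]
 [ 0.2314 -1.2314]
 [-1.2246 -0.9302]
 [-0.1519  3.2349]
 [ 3.4379 -1.323 ]
 [-2.1101 -2.1395]
 [-0.8811  1.4732]
 [-0.1104  2.4537]
 [ 0.5952  0.5273]
 [-0.6122 -0.6363]
 [ 1.6057 -1.1649]]
wrist [ 0.4637  0.1015 -0.1708]
[[ 3.3018 -0.7622]
 [-2.1498 -1.5345]
 [-0.8879  1.9353]
 [-0.1522  3.0263]
 [ 0.5065  0.9876]
 [-0.7478 -0.0605]
 [ 1.5361 -0.5609]]
red (array([0.4471, 0.015 , 0.0615]), [np.float64(0.00040813569031448603), np.float64(0.0004081356903144608)])
lip (array([0.4482, 0.1546, 0.0894]), [np.float64(0.0004653108352668683), np.float64(0.0004653108352668629)]) [-0.0224  0.0499  0.0894]
lip (array([0.4307, 0.0508, 0.0891]), [np.float64(0.00013583898397492842), np.float64(0.0001358389839749581)]) [-0.0224 -0.0554  0.0891]
```

>>> send_rows(rows="0 0 -0.025 0 0 0;0 0 -0.025 0 0 0;0 0 -0.025 0 0 0;0 0 -0.025 0 0 0;0 0 -0.015 0 0 0;0 0 -0.015 0 0 0;0 0 0 0 0 0;0 0 0 0 0 0")

```text
clock: 3.3
tcp_pos: [0.4146, 0.1118, 0.077]
orientation: [-1.567, 0.131, -0.13]
contact_force: [-0.8, -0.1, -0.2]
grip_width: 0.0459
```

```bash
sed -i 's/B=.*/B=np.array([.463,.1017]);yaw=-.17/' st.py
python3 - <<'E'
from st import *
st()
for c in('scene','top','wrist'): snap(c,c+'2')
crop('scene2',290,130,440,270,5,'s2c')
E
```

```text
t 3.3 tcp [0.4146 0.1118 0.077 ] box [-0.0494  0.0018  0.077 ] F [-0.7918 -0.097  -0.1738] g 0.04589471044066281 q [-0.6848  0.2784  0.3193  2.2535 -0.1473  0.6289  1.1465]
[[ 0.9861 -0.0005  0.1659]
 [-0.1659 -0.0001  0.9861]
 [-0.0005 -1.     -0.0002]]
turn 1 [ 0.0001 -0.0005 -0.0033]
turn -1 [0.0008 0.0002 3.1383]
{'intrinsics': array([[432.9975,   0.    , 282.4143],
       [  0.    , 432.9975, 207.6785],
       [  0.    ,   0.    ,   1.    ]]), 'position': array([1.2481, 0.5052, 0.4989]), 'orientation': array([0.5741, 1.2421, 1.9914])}
{'intrinsics': array([[403.6516,   0.    , 286.0257],
       [  0.    , 403.6516, 214.3841],
       [  0.    ,   0.    ,   1.    ]]), 'position': array([ 0.4284, -0.0592,  0.9363]), 'orientation': array([ 0.145 , -0.1323, -1.568 ])}
{'intrinsics': array([[369.4171,   0.    , 283.2487],
       [  0.    , 369.4171, 207.9058],
       [  0.    ,   0.    ,   1.    ]]), 'position': array([0.3355, 0.1254, 0.2444]), 'orientation': array([-0.2686, -0.2273,  1.3904])}
```

View pics/wrist2.png

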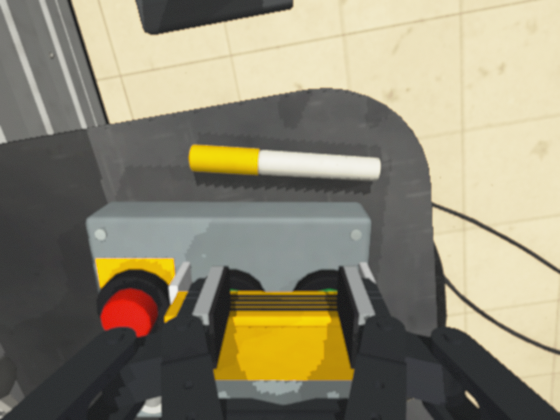

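View pics/s2c.png

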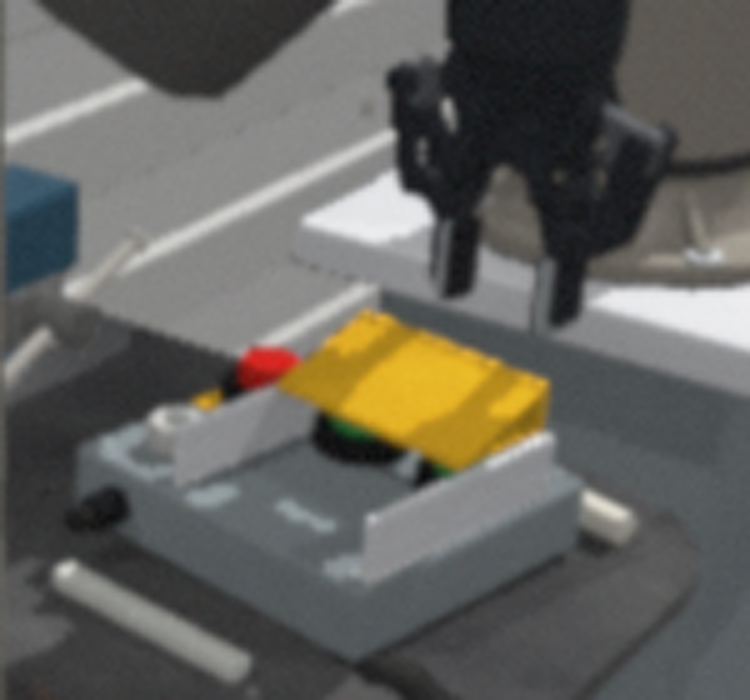

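```bash
python3 - <<'E'
from st import *
for y in(.023,.0375,-.023,-.0375):
  for z in(.077,.084):
    X=wor([-.049,y+.002,z]); print(y,z,proj('wrist2',X),(proj('scene2',X)-[290,130])*5)
S=lambda u,v:(290+(u+.5)/5-.5,130+(v+.5)/5-.5)
E
python3 -c "
from st import *
crop('wrist2',150,240,400,400,3.2,'w2c')"
```

```text
0.023 0.077 [329.3006 254.5539] [535.288  380.9178]
0.023 0.084 [331.0225 260.9267] [537.1349 366.7851]
0.0375 0.077 [358.3516 254.6246] [562.231  391.9305]
0.0375 0.084 [361.1581 260.9994] [564.184  377.6851]
-0.023 0.077 [237.1081 254.3298] [453.3842 347.4403]
-0.023 0.084 [235.3868 260.6958] [454.9196 333.6546]
-0.0375 0.077 [208.0377 254.2592] [428.6345 337.3241]
-0.0375 0.084 [205.2303 260.6231] [430.079  323.6445]
```

View pics/w2c.png

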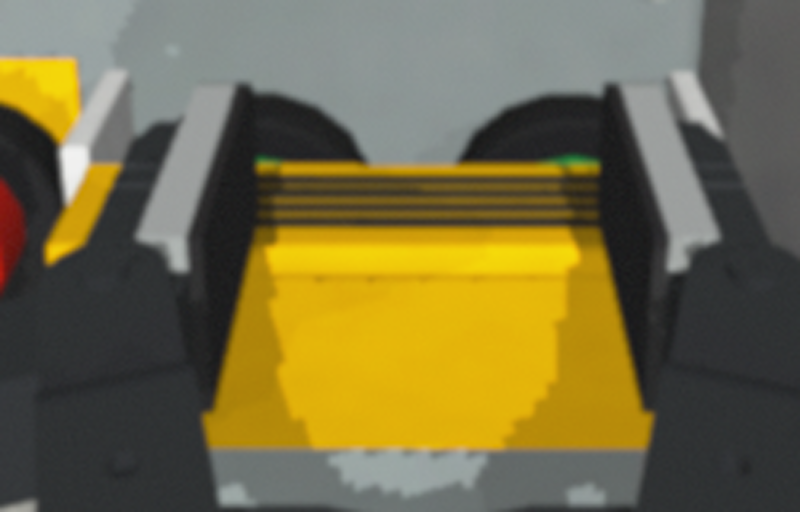

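Run:
```python
from st import *
for x in(-.060,-.038):
  for z in(.077,.085,.093,.1,.105):
    print(x,z,proj('wrist2',wor([x,.025,z])),proj('wrist2',wor([x,-.021,z])),(proj('scene2',wor([x,.025,z]))-[290,130])*5,(proj('scene2',wor([x,-.021,z]))-[290,130])*5)
crop('scene2',360,150,430,210,11,'s2d')
```

```text
-0.06 0.077 [330.2538 234.1551] [236.2765 233.9214] [550.3588 374.1224] [468.4942 341.0699]
-0.06 0.085 [332.3139 240.7323] [234.2224 240.4901] [552.5113 358.0441] [470.2916 325.3849]
-0.06 0.093 [334.5627 247.9117] [231.9802 247.6604] [554.6795 341.8489] [472.1017 309.5896]
-0.06 0.1 [336.7062 254.7553] [229.8429 254.4956] [556.5896 327.5813] [473.6959 295.6772]
-0.06 0.105 [338.3502 260.004 ] [228.2035 259.7379] [557.9615 317.3343] [474.8408 285.6871]
-0.038 0.077 [328.3829 274.1925] [237.9086 273.9774] [520.019  387.8025] [438.0819 353.8919]
-0.038 0.085 [330.2843 282.1987] [236.003  281.9767] [522.0887 371.5621] [439.7943 338.052 ]
-0.038 0.093 [332.3527 290.9082] [233.93   290.6788] [524.1736 355.2021] [441.519  322.0993]
-0.038 0.1 [334.3176 299.1816] [231.9607 298.9454] [526.0106 340.788 ] [443.0381 308.0471]
-0.038 0.105 [335.82   305.5081] [230.4548 305.2667] [527.3299 330.435 ] [444.1291 297.9559]
```

View pics/s2d.png

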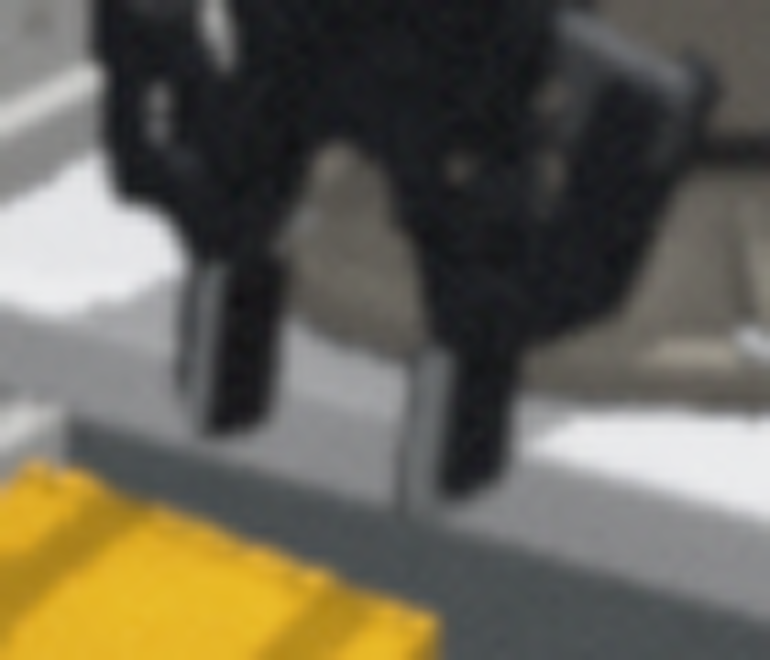

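Run:
```python
from st import *
crop('scene2',340,20,480,220,4,'s2e')
for z in(.1,.12,.14,.16,.18,.2,.25): print(z,[((proj('scene2',wor([x,.0,z]))-[340,20])*4).round() for x in(-.09,-.049,-.01)])
```

```text
0.1 [array([241., 675.]), array([197., 693.]), array([152., 712.])]
0.12 [array([245., 642.]), array([200., 660.]), array([156., 678.])]
0.14 [array([250., 610.]), array([204., 627.]), array([159., 644.])]
0.16 [array([254., 576.]), array([209., 593.]), array([163., 610.])]
0.18 [array([258., 543.]), array([213., 558.]), array([167., 574.])]
0.2 [array([263., 508.]), array([217., 523.]), array([171., 538.])]
0.25 [array([275., 419.]), array([228., 432.]), array([181., 445.])]
```

View pics/s2e.png

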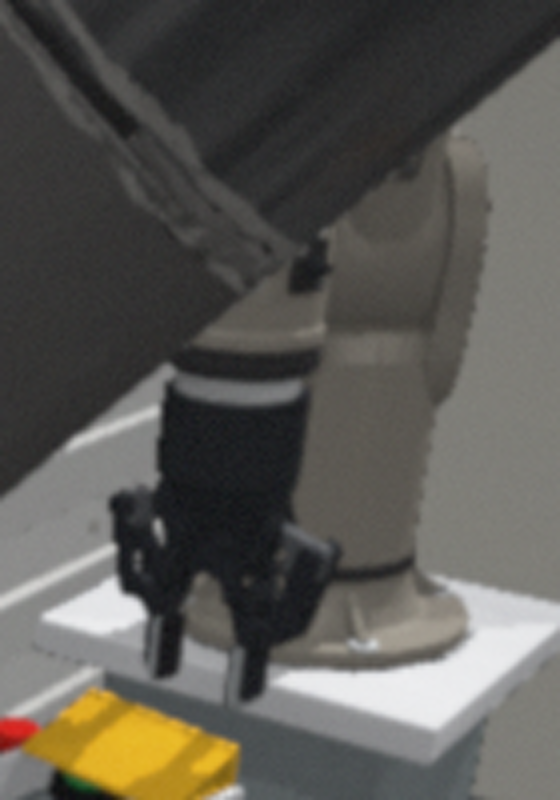

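>>> send_rows(rows="0 0 -0.007 0 0 0;0 0 -0.007 0 0 0;0 0 -0.007 0 0 0;0 0 -0.007 0 0 0;0 0 0 0 0 0;0 0 0 0 0 0")

```text
clock: 4.05
tcp_pos: [0.4146, 0.1111, 0.0486]
orientation: [-1.567, 0.132, -0.132]
contact_force: [-0.1, -0.5, 0.2]
grip_width: 0.0461
```

Run:
```python
from st import *
st()
for c in('scene','wrist'): snap(c,c+'3')
crop('scene3',330,140,430,220,7,'s3c')
crop('wrist3',150,220,400,400,3.2,'w3c')
for x in(-.060,-.038):
  for z in(.065,.072,.079,.086):
    print(x,z,[((proj('wrist3',wor([x,y,z]))-[150,220])*3.2).round() for y in(.023,-.023)],[((proj('scene3',wor([x,y,z]))-[330,140])*7).round() for y in (.023,-.023)])
```

```text
t 4.05 tcp [0.4146 0.1111 0.0486] box [-0.0492  0.001   0.0486] F [-0.1354 -0.5225  0.2341] g 0.04607513565288763 q [-0.6602  0.3368  0.2969  2.2706 -0.1838  0.5563  1.1803]
[[ 0.9859 -0.0006  0.1673]
 [-0.1673 -0.0004  0.9859]
 [-0.0006 -1.     -0.0005]]
turn 1 [ 0.0004 -0.0006 -0.0019]
turn -1 [0.001  0.0007 3.1397]
{'intrinsics': array([[432.9975,   0.    , 282.4143],
       [  0.    , 432.9975, 207.6785],
       [  0.    ,   0.    ,   1.    ]]), 'position': array([1.2481, 0.5052, 0.4989]), 'orientation': array([0.5741, 1.2421, 1.9914])}
{'intrinsics': array([[369.4171,   0.    , 283.2487],
       [  0.    , 369.4171, 207.9058],
       [  0.    ,   0.    ,   1.    ]]), 'position': array([0.3353, 0.1249, 0.2156]), 'orientation': array([-0.2685, -0.2254,  1.3898])}
-0.06 0.065 [array([582.,  94.]), array([253.,  93.])] [array([481., 485.]), array([367., 438.])]
-0.06 0.072 [array([589., 116.]), array([245., 115.])] [array([484., 466.]), array([370., 419.])]
-0.06 0.079 [array([596., 140.]), array([237., 139.])] [array([486., 446.]), array([372., 400.])]
-0.06 0.086 [array([603., 166.]), array([229., 165.])] [array([489., 426.]), array([374., 381.])]
-0.038 0.065 [array([576., 232.]), array([259., 231.])] [array([439., 505.]), array([325., 456.])]
-0.038 0.072 [array([582., 258.]), array([253., 258.])] [array([441., 485.]), array([327., 437.])]
-0.038 0.079 [array([588., 287.]), array([245., 287.])] [array([444., 465.]), array([329., 418.])]
-0.038 0.086 [array([595., 319.]), array([237., 318.])] [array([446., 445.]), array([331., 399.])]
```

View pics/w3c.png

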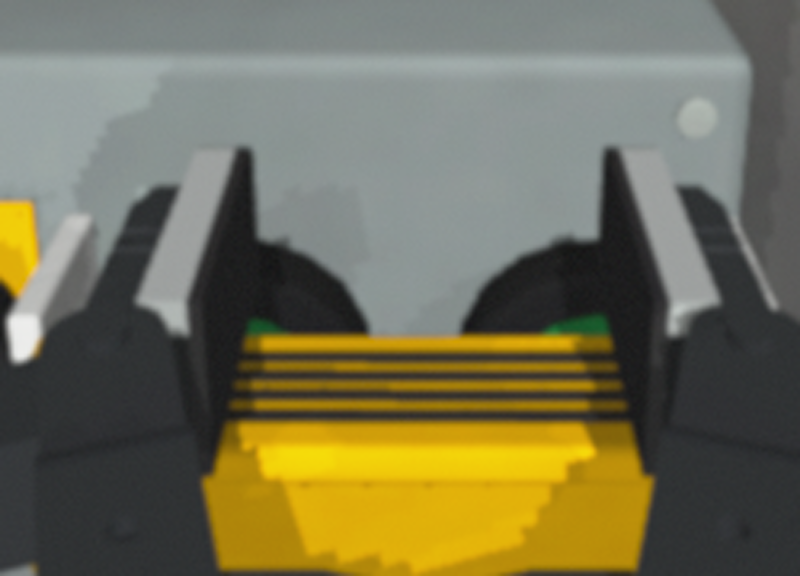

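View pics/s3c.png

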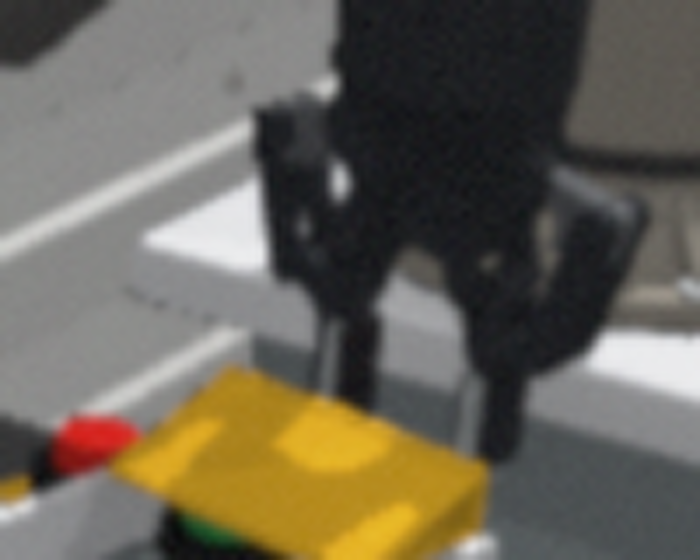

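>>> send_rows(rows="0.0049 -0.0009 0 0 0 0;0.0049 -0.0009 0 0 0 0;0.0049 -0.0009 0 0 0 0;0.0049 -0.0009 0 0 0 0;0.0049 -0.0009 0 0 0 0")

```text
clock: 4.65
tcp_pos: [0.4393, 0.1068, 0.0489]
orientation: [-1.567, 0.132, -0.131]
contact_force: [-2.5, 2.6, 2.9]
grip_width: 0.0459
```

Run:
```python
from st import *
st()
```

```text
t 4.65 tcp [0.4393 0.1068 0.0489] box [-0.0242  0.0011  0.0489] F [-2.4976  2.6467  2.8928] g 0.04587094076270742 q [-0.6246  0.3665  0.2955  2.2205 -0.1929  0.5783  1.2176]
[[ 0.9859 -0.0008  0.1671]
 [-0.1671  0.0002  0.9859]
 [-0.0008 -1.      0.0001]]
turn 1 [-0.0002 -0.0008 -0.0022]
turn -1 [ 0.0012 -0.0003  3.1394]
```

Run:
```python
from st import *
for c in('scene','wrist'): snap(c,c+'4')
crop('wrist4',100,180,450,420,2.2,'w4c')
crop('scene4',300,140,440,240,5,'s4c')
for i in range(2): print(r.get_obs()['contact_force'])
```

```text
{'intrinsics': array([[432.9975,   0.    , 282.4143],
       [  0.    , 432.9975, 207.6785],
       [  0.    ,   0.    ,   1.    ]]), 'position': array([1.2481, 0.5052, 0.4989]), 'orientation': array([0.5741, 1.2421, 1.9914])}
{'intrinsics': array([[369.4171,   0.    , 283.2487],
       [  0.    , 369.4171, 207.9058],
       [  0.    ,   0.    ,   1.    ]]), 'position': array([0.3607, 0.1204, 0.2157]), 'orientation': array([-0.2687, -0.2261,  1.3896])}
[ 0.3944 -0.0809  0.3905]
[ 0.3944 -0.0809  0.3905]
```

View pics/w4c.png

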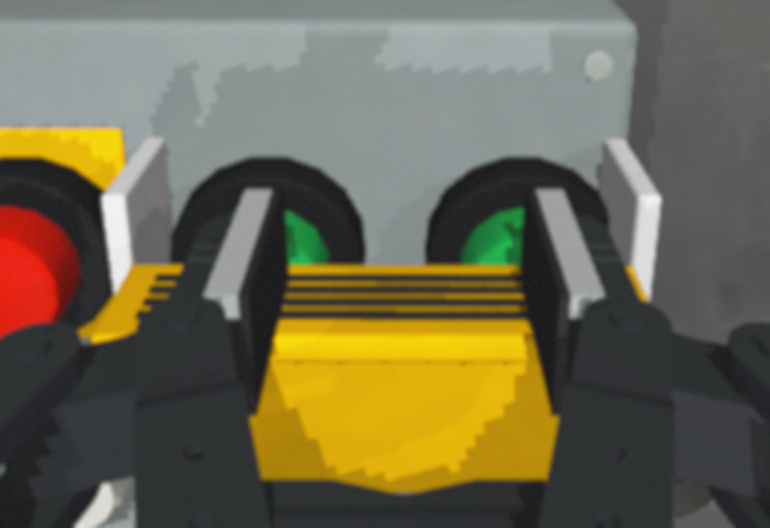

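View pics/s4c.png

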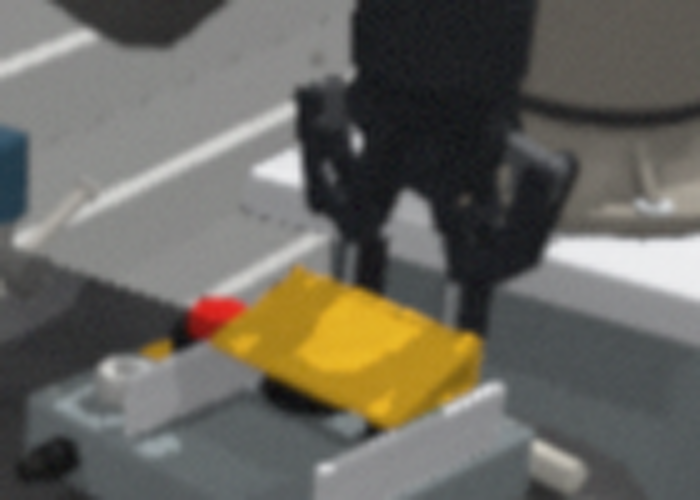

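>>> send_rows(rows="0.0049 -0.0009 0 0 0 0;0.0049 -0.0009 0 0 0 0;0.0049 -0.0009 0 0 0 0;0.0049 -0.0009 0 0 0 0;0.0049 -0.0008 0 0 0 0;0.0049 -0.0008 0 0 0 0;0.0049 -0.0008 0 0 0 0;0.0049 -0.0008 0 0 0 0")

```text
clock: 5.55
tcp_pos: [0.4787, 0.0998, 0.0488]
orientation: [-1.567, 0.132, -0.132]
contact_force: [-2.6, 1.7, -1.4]
grip_width: 0.0459
```

>>> send_rows(rows="0.002 -0.0003 0 0 0 0;0.002 -0.0003 0 0 0 0;0 0 0 0 0 0")

```text
clock: 5.85
tcp_pos: [0.4829, 0.0991, 0.0489]
orientation: [-1.567, 0.132, -0.132]
contact_force: [-1.6, -0.9, -0.4]
grip_width: 0.0459
```

Run:
```python
from st import *
st()
for c in('scene','wrist'): snap(c,c+'5')
crop('wrist5',100,180,450,420,2.2,'w5c')
crop('scene5',280,140,420,260,5,'s5c')
```

```text
t 5.85 tcp [0.4829 0.0991 0.0489] box [0.02   0.0008 0.0489] F [-1.6008 -0.923  -0.4155] g 0.04591680710864795 q [-0.5698  0.4195  0.294   2.1307 -0.2049  0.617   1.2706]
[[ 0.9859  0.0005  0.1673]
 [-0.1673 -0.0002  0.9859]
 [ 0.0005 -1.     -0.0001]]
turn 1 [ 0.0002  0.0005 -0.0019]
turn -1 [-0.0008  0.0002  3.1397]
{'intrinsics': array([[432.9975,   0.    , 282.4143],
       [  0.    , 432.9975, 207.6785],
       [  0.    ,   0.    ,   1.    ]]), 'position': array([1.2481, 0.5052, 0.4989]), 'orientation': array([0.5741, 1.2421, 1.9914])}
{'intrinsics': array([[369.4171,   0.    , 283.2487],
       [  0.    , 369.4171, 207.9058],
       [  0.    ,   0.    ,   1.    ]]), 'position': array([0.4032, 0.1129, 0.2157]), 'orientation': array([-0.2691, -0.2263,  1.3897])}
```

View pics/w5c.png

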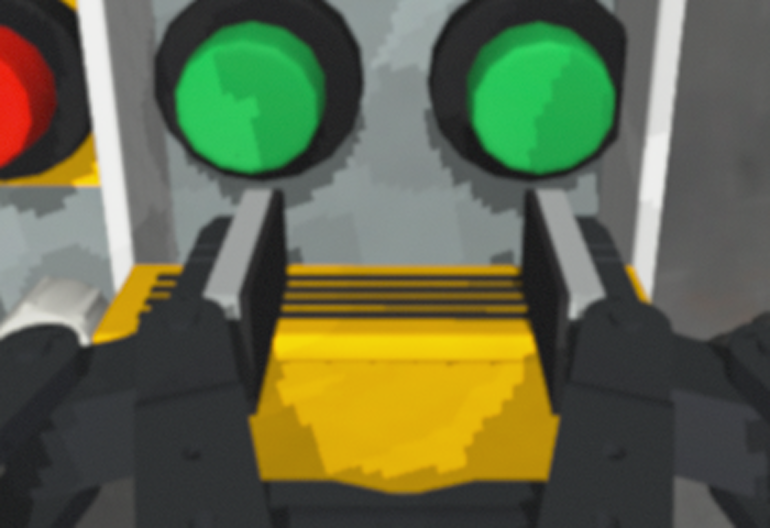

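View pics/s5c.png

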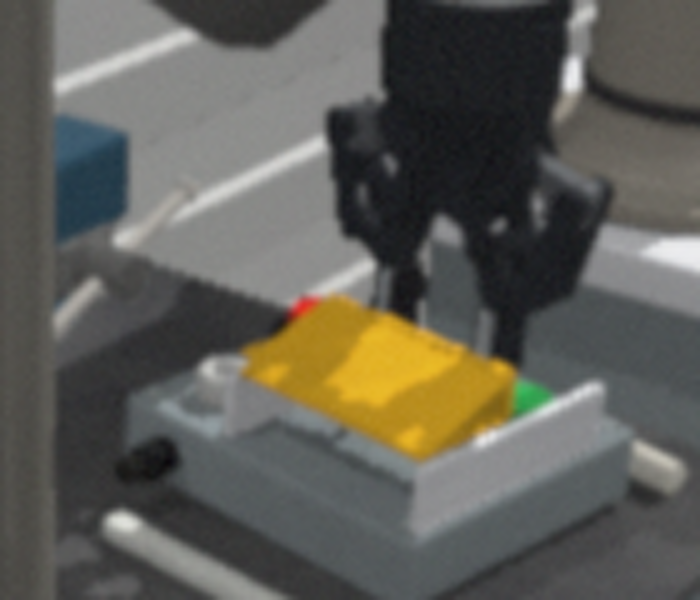

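>>> send_rows(rows="0.001 -0.0002 0 0 0 0;0.001 -0.0002 0 0 0 0;0.001 -0.0002 0 0 0 0;0 0 0 0 0 0")

```text
clock: 6.35
tcp_pos: [0.4844, 0.0989, 0.0489]
orientation: [-1.567, 0.134, -0.13]
contact_force: [-5.5, 1.0, 4.1]
grip_width: 0.0461
```

>>> send_rows(rows="0.001 -0.0002 0 0 0 0;0.001 -0.0002 0 0 0 0;0 0 0 0 0 0;0 0 0 0 0 0")

```text
clock: 6.75
tcp_pos: [0.4842, 0.0987, 0.0486]
orientation: [-1.567, 0.136, -0.127]
contact_force: [-10.4, 2.4, 8.7]
grip_width: 0.0461
```

Run:
```python
from st import *
st()
```

```text
t 6.75 tcp [0.4842 0.0987 0.0486] box [0.0214 0.0007 0.0486] F [-10.3671   2.4133   8.7339] g 0.0460805082920192 q [-0.5644  0.4245  0.2923  2.1228 -0.2073  0.6264  1.2761]
[[ 0.986  -0.0061  0.1666]
 [-0.1666  0.0002  0.986 ]
 [-0.0061 -1.     -0.0008]]
turn 1 [-0.0002 -0.0061 -0.0026]
turn -1 [ 0.0096 -0.0003  3.139 ]
```

>>> send_rows(rows="-0.0049 0.0008 0 0 0 0;-0.0049 0.0008 0 0 0 0;-0.0049 0.0008 0 0 0 0;-0.0049 0.0008 0 0 0 0;-0.0049 0.0008 0 0 0 0;0 0 0 0 0 0;0 0 0 0 0 0")

```text
clock: 7.45
tcp_pos: [0.4631, 0.1025, 0.049]
orientation: [-1.567, 0.131, -0.132]
contact_force: [-1.1, 0.5, 0.2]
grip_width: 0.0462
```

Run:
```python
from st import *
st()
for c in('scene','wrist','top'): snap(c,c+'6')
crop('wrist6',100,180,450,420,2.2,'w6c')
crop('scene6',280,140,420,260,5,'s6c')
T=lambda x,y,z:((proj('wrist6',wor([x,y,z]))-[100,180])*2.2).round()
for y in(.03,-.03): print('capfront/center/back',T(-.015,y,.064),T(0,y,.064),T(.015,y,.064),'lip',T(.033,y,.07),T(.033,y,.094))
for z in(.074,.078,.082): print(z,T(-.011,.0237,z),T(-.011,-.0223,z))
```

```text
t 7.45 tcp [0.4631 0.1025 0.049 ] box [-0.      0.0008  0.049 ] F [-1.0815  0.5487  0.2324] g 0.04617003952377573 q [-0.5937  0.395   0.2949  2.1723 -0.1998  0.5986  1.2486]
[[ 0.986   0.0004  0.1668]
 [-0.1668  0.0001  0.986 ]
 [ 0.0004 -1.      0.0002]]
turn 1 [-0.0001  0.0004 -0.0024]
turn -1 [-0.0006 -0.0002  3.1392]
{'intrinsics': array([[432.9975,   0.    , 282.4143],
       [  0.    , 432.9975, 207.6785],
       [  0.    ,   0.    ,   1.    ]]), 'position': array([1.2481, 0.5052, 0.4989]), 'orientation': array([0.5741, 1.2421, 1.9914])}
{'intrinsics': array([[369.4171,   0.    , 283.2487],
       [  0.    , 369.4171, 207.9058],
       [  0.    ,   0.    ,   1.    ]]), 'position': array([0.3836, 0.1161, 0.2158]), 'orientation': array([-0.2687, -0.2262,  1.3899])}
{'intrinsics': array([[403.6516,   0.    , 286.0257],
       [  0.    , 403.6516, 214.3841],
       [  0.    ,   0.    ,   1.    ]]), 'position': array([ 0.4284, -0.0592,  0.9363]), 'orientation': array([ 0.145 , -0.1323, -1.568 ])}
capfront/center/back [547. 131.] [543. 197.] [539. 260.] lip [539. 348.] [559. 432.]
capfront/center/back [251. 130.] [255. 197.] [259. 259.] lip [259. 348.] [237. 432.]
0.074 [522. 171.] [283. 170.]
0.078 [525. 180.] [280. 180.]
0.082 [528. 190.] [277. 190.]
```

View pics/w6c.png

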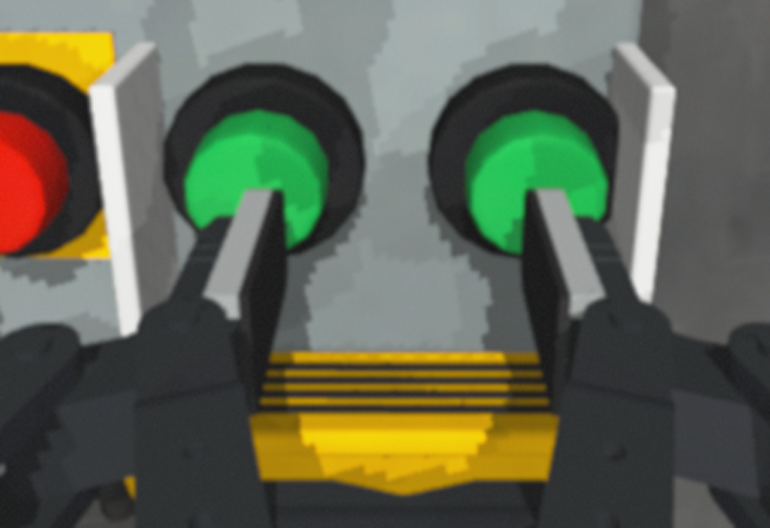

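View pics/s6c.png

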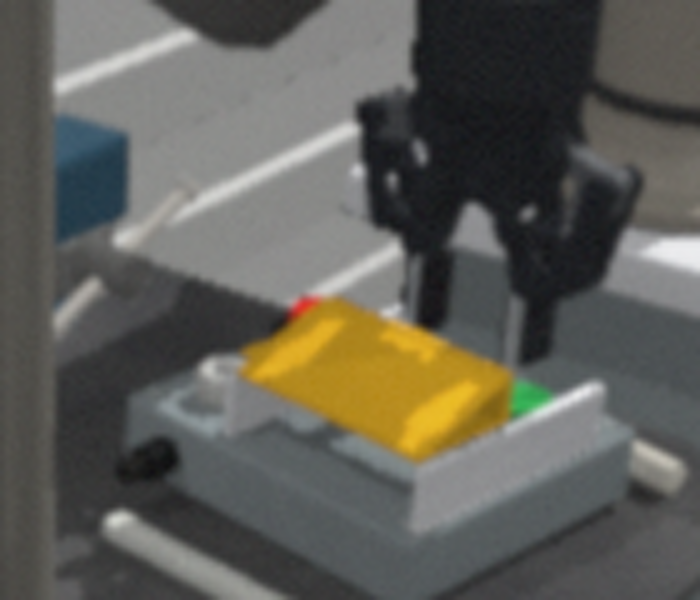

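>>> send_rows(rows="0 0 -0.003 0 0 0;0 0 -0.003 0 0 0;0 0 -0.003 0 0 0;0 0 0 0 0 0;0 0 0 0 0 0", grip=0.052)

```text
clock: 8.1
tcp_pos: [0.4629, 0.1023, 0.0397]
orientation: [-1.567, 0.132, -0.132]
contact_force: [-0.3, -0.3, 0.0]
grip_width: 0.0519
```

Run:
```python
from st import *
st()
for c in('scene','wrist'): snap(c,c+'7')
crop('wrist7',100,180,450,420,2.2,'w7c')
crop('scene7',320,160,420,240,7,'s7c')
```

```text
t 8.1 tcp [0.4629 0.1023 0.0397] box [-0.0002  0.0006  0.0397] F [-0.2688 -0.2608  0.0337] g 0.051902406957678934 q [-0.5861  0.4125  0.2869  2.1766 -0.2091  0.5781  1.2567]
[[ 0.9859 -0.0003  0.1671]
 [-0.1671 -0.0002  0.9859]
 [-0.0003 -1.     -0.0002]]
turn 1 [ 0.0002 -0.0003 -0.0021]
turn -1 [0.0005 0.0003 3.1395]
{'intrinsics': array([[432.9975,   0.    , 282.4143],
       [  0.    , 432.9975, 207.6785],
       [  0.    ,   0.    ,   1.    ]]), 'position': array([1.2481, 0.5052, 0.4989]), 'orientation': array([0.5741, 1.2421, 1.9914])}
{'intrinsics': array([[369.4171,   0.    , 283.2487],
       [  0.    , 369.4171, 207.9058],
       [  0.    ,   0.    ,   1.    ]]), 'position': array([0.3834, 0.116 , 0.2067]), 'orientation': array([-0.2685, -0.2256,  1.3899])}
```

View pics/w7c.png

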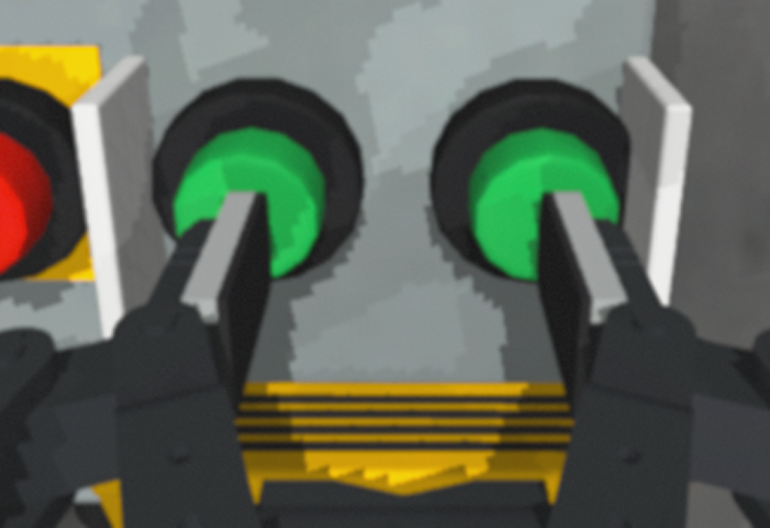

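View pics/s7c.png

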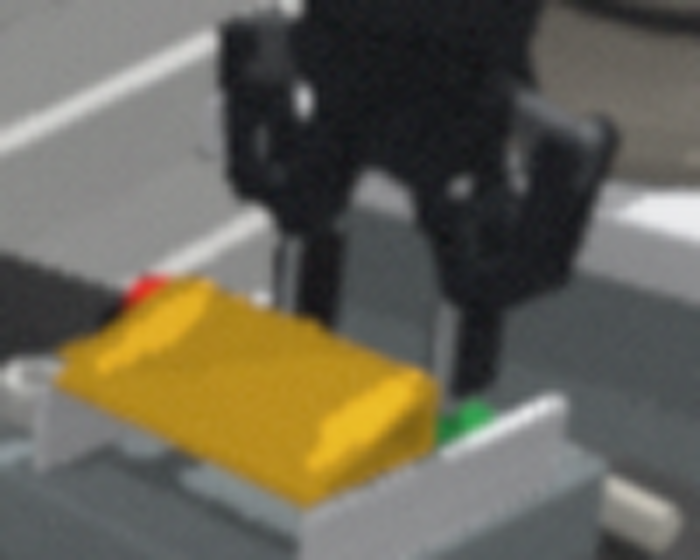

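>>> send_rows(rows="0 0 -0.002 0 0 0;0 0 -0.002 0 0 0;0 0 -0.002 0 0 0;0 0 0 0 0 0")

```text
clock: 8.6
tcp_pos: [0.4631, 0.1024, 0.0339]
orientation: [-1.567, 0.132, -0.132]
contact_force: [-1.5, -0.9, 5.5]
grip_width: 0.052
```

>>> send_rows(rows="0 0 -0.002 0 0 0;0 0 -0.002 0 0 0;0 0 0 0 0 0")

```text
clock: 8.9
tcp_pos: [0.4632, 0.1024, 0.0301]
orientation: [-1.566, 0.132, -0.132]
contact_force: [-1.9, -0.2, 8.7]
grip_width: 0.0521
```

>>> send_rows(rows="0 0 -0.002 0 0 0;0 0 -0.002 0 0 0;0 0 -0.002 0 0 0;0 0 0 0 0 0")

```text
clock: 9.3
tcp_pos: [0.4633, 0.1026, 0.0276]
orientation: [-1.564, 0.133, -0.132]
contact_force: [-16.4, -2.8, 59.0]
grip_width: 0.052
```

Run:
```python
from st import *
st()
for c in('scene','wrist'): snap(c,c+'8')
crop('wrist8',100,180,450,420,2.2,'w8c')
crop('scene8',320,160,420,240,7,'s8c')
```

```text
t 9.3 tcp [0.4633 0.1026 0.0276] box [0.0001 0.0009 0.0276] F [-16.3632  -2.7858  59.0266] g 0.05196664252624513 q [-0.5728  0.4357  0.2736  2.1808 -0.2248  0.5504  1.271 ]
[[ 0.9858 -0.0005  0.1678]
 [-0.1678  0.0025  0.9858]
 [-0.0009 -1.      0.0024]]
turn 1 [-0.0025 -0.0005 -0.0014]
turn -1 [ 0.0008 -0.0039  3.1402]
{'intrinsics': array([[432.9975,   0.    , 282.4143],
       [  0.    , 432.9975, 207.6785],
       [  0.    ,   0.    ,   1.    ]]), 'position': array([1.2481, 0.5052, 0.4989]), 'orientation': array([0.5741, 1.2421, 1.9914])}
{'intrinsics': array([[369.4171,   0.    , 283.2487],
       [  0.    , 369.4171, 207.9058],
       [  0.    ,   0.    ,   1.    ]]), 'position': array([0.3838, 0.1159, 0.1945]), 'orientation': array([-0.2663, -0.2271,  1.3888])}
```

View pics/w8c.png

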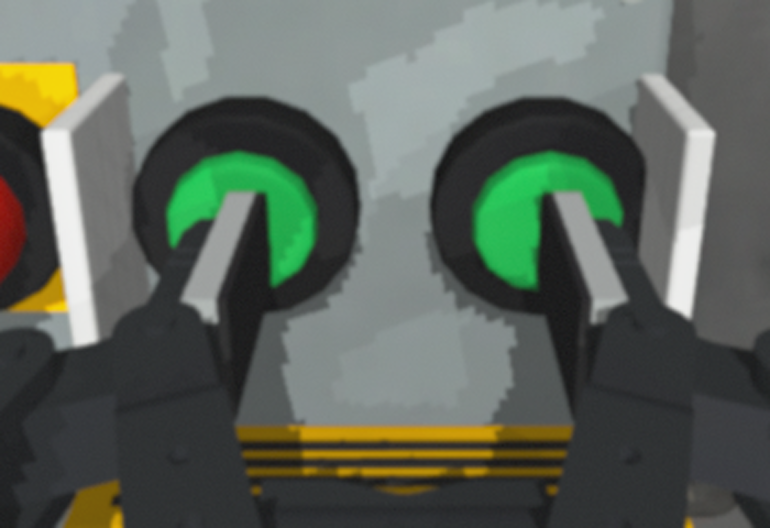

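>>> send_rows(rows="0 0 -0.0000 0 0 0;0 0 0.001 0 0 0;0 0 0 0 0 0;0 0 0 0 0 0;0 0 0 0 0 0;0 0 0 0 0 0;0 0 0 0 0 0;0 0 0 0 0 0;0 0 0 0 0 0;0 0 0 0 0 0;0 0 0 0 0 0;0 0 0 0 0 0;0 0 0 0 0 0;0 0 0 0 0 0;0 0 0 0 0 0;0 0 0 0 0 0;0 0 0 0 0 0;0 0 0 0 0 0;0 0 0 0 0 0;0 0 0 0 0 0")

```text
clock: 11.4
tcp_pos: [0.4632, 0.1026, 0.0278]
orientation: [-1.565, 0.132, -0.132]
contact_force: [-11.4, -2.2, 45.7]
grip_width: 0.0519
```

>>> send_rows(rows="0 0 0 0 0 0;0 0 0 0 0 0;0 0 0 0 0 0;0 0 0 0 0 0;0 0 0 0 0 0;0 0 0 0 0 0;0 0 0 0 0 0;0 0 0 0 0 0;0 0 0 0 0 0;0 0 0 0 0 0;0 0 0 0 0 0;0 0 0 0 0 0;0 0 0 0 0 0;0 0 0 0 0 0;0 0 0 0 0 0;0 0 0 0 0 0;0 0 0 0 0 0;0 0 0 0 0 0;0 0 0 0 0 0;0 0 0 0 0 0")

```text
clock: 13.4
tcp_pos: [0.4633, 0.1025, 0.0278]
orientation: [-1.565, 0.132, -0.132]
contact_force: [-11.6, -2.7, 45.9]
grip_width: 0.0525
```

Run:
```python
from st import *
st()
snap('wrist','wrist9')
crop('wrist9',100,180,450,420,2.2,'w9c')
```

```text
t 13.4 tcp [0.4633 0.1025 0.0278] box [0.0001 0.0009 0.0278] F [-11.5549  -2.7187  45.9254] g 0.05250553812958608 q [-0.5737  0.4352  0.2743  2.1811 -0.2239  0.5502  1.2701]
[[ 0.9858  0.      0.1677]
 [-0.1677  0.002   0.9858]
 [-0.0003 -1.      0.002 ]]
turn 1 [-0.002   0.     -0.0016]
turn -1 [-0.     -0.0031  3.14  ]
{'intrinsics': array([[369.4171,   0.    , 283.2487],
       [  0.    , 369.4171, 207.9058],
       [  0.    ,   0.    ,   1.    ]]), 'position': array([0.3837, 0.116 , 0.1946]), 'orientation': array([-0.2669, -0.227 ,  1.3891])}
```

View pics/w9c.png

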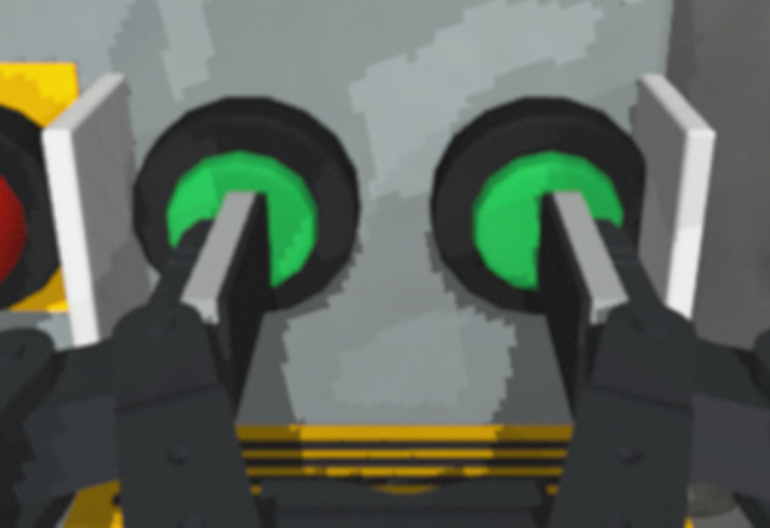

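>>> send_rows(rows="0 0 0.004 0 0 0;0 0 0.006 0 0 0;0 0 0.008 0 0 0;0 0 0.01 0 0 0;0 0 0.02 0 0 0;-0.01 0.0017 0.03 0 0 0;-0.01 0.0017 0.03 0 0 0;0 0 0.03 0 0 0;0 0 0 0 0 0")

```text
clock: 14.35
tcp_pos: [0.4452, 0.1066, 0.1667]
orientation: [-1.563, 0.127, -0.136]
contact_force: [1.1, 0.6, -0.3]
grip_width: 0.0519
```

Run:
```python
from st import *
st()
for c in('scene','wrist','top'): snap(c,c+'10')
crop('wrist10',60,120,440,400,2,'w10c')
crop('top10',165,200,285,325,6,'t10c')
T=lambda x,y,z:((proj('wrist10',wor([x,y,z]))-[60,120])*2).round()
for y in(.05,-.05):
  for x in(.028,.033): print(x,y,T(x,y,.07),T(x,y,.094))
```

```text
t 14.35 tcp [0.4452 0.1066 0.1667] box [-0.0183  0.0018  0.1667] F [ 1.1104  0.5777 -0.2562] g 0.05189047480652493 q [-0.6937  0.1627  0.3607  2.1227 -0.0769  0.861   1.1154]
[[ 0.9859  0.0063  0.167 ]
 [-0.167   0.0034  0.986 ]
 [ 0.0056 -1.      0.0044]]
turn 1 [-0.0033  0.0063 -0.0022]
turn -1 [-0.0098 -0.0053  3.1393]
{'intrinsics': array([[432.9975,   0.    , 282.4143],
       [  0.    , 432.9975, 207.6785],
       [  0.    ,   0.    ,   1.    ]]), 'position': array([1.2481, 0.5052, 0.4989]), 'orientation': array([0.5741, 1.2421, 1.9914])}
{'intrinsics': array([[369.4171,   0.    , 283.2487],
       [  0.    , 369.4171, 207.9058],
       [  0.    ,   0.    ,   1.    ]]), 'position': array([0.364 , 0.1196, 0.3314]), 'orientation': array([-0.2693, -0.2305,  1.3894])}
{'intrinsics': array([[403.6516,   0.    , 286.0257],
       [  0.    , 403.6516, 214.3841],
       [  0.    ,   0.    ,   1.    ]]), 'position': array([ 0.4284, -0.0592,  0.9363]), 'orientation': array([ 0.145 , -0.1323, -1.568 ])}
0.028 0.05 [570. 273.] [580. 303.]
0.033 0.05 [569. 285.] [580. 315.]
0.028 -0.05 [314. 273.] [303. 303.]
0.033 -0.05 [315. 285.] [304. 315.]
```

View pics/w10c.png

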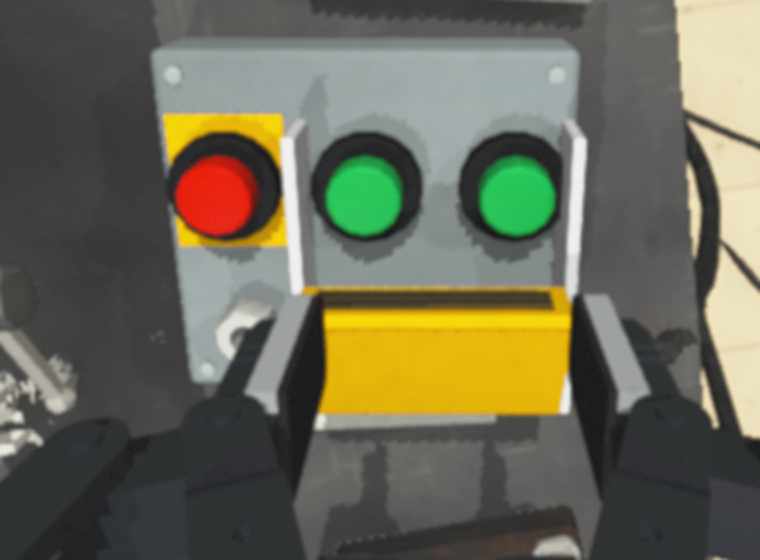

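View pics/t10c.png

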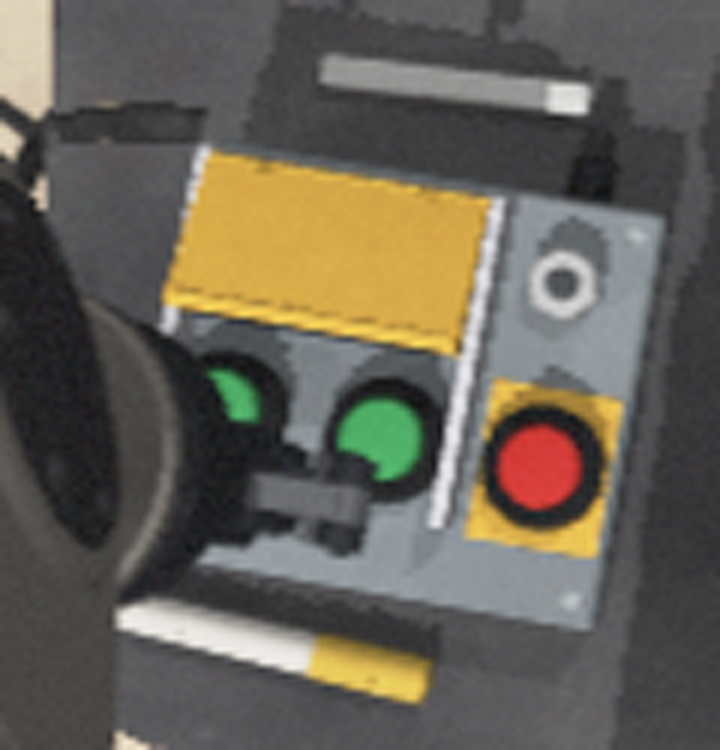

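View pics/scene10.png

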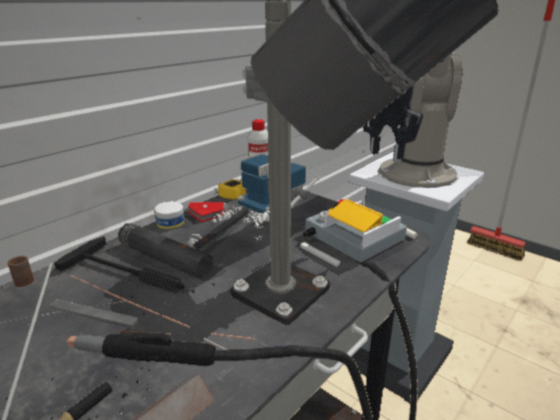

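>>> send_rows(rows="0 0 0 0 0 0;0 0 0 0 0 0;0 0 0 0 0 0;0 0 0 0 0 0")

```text
clock: 14.9
tcp_pos: [0.4428, 0.1056, 0.1625]
orientation: [-1.567, 0.133, -0.131]
contact_force: [-0.6, -0.4, -0.5]
grip_width: 0.0521
```

Run:
```python
from st import *
st(); print(r.hand_in())
```

```text
t 14.9 tcp [0.4428 0.1056 0.1625] box [-0.0206  0.0004  0.1625] F [-0.6236 -0.3693 -0.5324] g 0.052092209053100955 q [-0.6921  0.1693  0.3593  2.1267 -0.078   0.8587  1.1163]
[[ 0.9859 -0.0008  0.1672]
 [-0.1672 -0.0006  0.9859]
 [-0.0007 -1.     -0.0007]]
turn 1 [ 0.0006 -0.0008 -0.002 ]
turn -1 [0.0013 0.0009 3.1396]
the job is handed in; nothing more can be done
None
```

The interlock reset is done and handed in at 14.9 s; the hand-in reports no verdict.

- **Shutter:** I pushed it back with the two fingers until it stopped moving under about 10 N. The last wrist picture puts its front face within about 2 mm of the 33 mm it should be behind the button row.
- **Buttons:** I pressed both green buttons together and held them in for about 4 s at 46–59 N total. That is well over the 10 N needed to hold them; I eased off once the force jumped at the stop. Both caps looked flush while held. After release, the wrist picture shows both out again.
- **Other items:** In the last pictures the red button is out, and the nut, marker, soapstone stick, tin and magnetic square look where they started. The gripper hung clear of everything, with about 0 N on the tool.

One measurement disagreed. The cameras showed the fingertips about 30 mm higher than the reported tool position, where the text suggested about 5 mm at that opening. I went by the cameras, and the touch heights on the button caps agreed with them.

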